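Clamp a thin-walled tube in the cutting cradle

ROBOT

A 6-joint arm with a two-finger parallel gripper is mounted at the origin on a cart in front of the work surface, level with it; the furniture and walls round the work are solid. World frame = base frame: x ahead of the robot, y to its left, z up, the work surface at z = 0. Lengths are in m, angles in rad, forces in N, time in s.
With the tool pointing down it reaches from about 0.25 to 0.8 m from the base axis. Payload 3.9 kg.
Tool frame: the origin (TCP) lies on the centre line of the jaws, within the pads' length; the fingertips stand 19 mm ahead of it and the grasp point (between the pads) is the TCP; z points along the fingers, y is the line along which they close (so a half turn about z gives the same grasp; the last joint's range is limited). The gripper opens to 85 mm and grips with 20 to 120 N. Pads are 22 mm wide; open, the fingers measure 114 mm over their backs; the gripper's body (76 mm by 85 mm) begins 54 mm behind the grasp point. The pads swing forward as they close: fully open they stand 13 mm farther back than shut.
Start: joints at [-1.203, 0.26, -0.138, 1.173, 0, 1.571], TCP at [0.189, -0.49, 0.25] pointing down, gripper open.
Joint ranges: [-2.78, 2.78], [-0.83, 1.72], [-1.28, 1.37], [-1.9, 2.12], [-1.57, 1.48], [-3.14, 3.14]. Speed limits (rad/s): [2.57, 2.57, 3.14, 3.14, 3.14, 3.14].

INTERFACE

Orientations are given as [roll, pitch, yaw] about the fixed x, y, z axes, in that order (R = Rz(yaw) Ry(pitch) Rx(roll)).
In Python, from cell import arm gives the robot as it stands.
- The arm moves only by the tool drive_effector, called after ">>>" as name([rows], argument=value, ...), one row to a line, values as JSON. Schema: {"type":"object","properties":{"steps":{"type":"array","items":{"type":"array","items":{"type":"number"},"minItems":4,"maxItems":4},"minItems":1,"maxItems":10},"aperture":{"type":"number"},"grip_force":{"type":"number"},"only":{"type":"string"},"quiet":{"type":"boolean"},"lines":{"type":"string"}},"required":["steps"],"additionalProperties":false}. steps is a list of rows, 1 to 10 of them, each of 4 numbers: dx, dy, dz in shares of 30 cm (1.0 is 30 cm), then a turn about the tool's z in parts of the range, where 1.0 means 4 rad; each row shifts and turns the commanded pose from where the row before left it, along the tool's axes as they then stand; what a row does not reach is not made up. A row lasts 1/12 s, in which the tool goes at most 0.0417 m and 0.125 rad, less where a joint would pass 70% of its speed; a pose out of reach is approached as far as the arm can. aperture is the finger opening in m, set as the call begins (left out keeps the last). The fingers move at their own pace and stop on an object; grip_force is the grip in N (left out, the last holds). Time passes only in rows, so rows that do not move let the fingers close. The tool returns the time, the measured TCP pose, the force, the opening and the grip force at its end. only (a regular expression) keeps the lines of the reply that match it, lines (a string "A,B") keeps lines A to B, and quiet returns only ok. Shift and turn numbers lie between -1 and 1, and a call with a number outside is refused. Input that does not fit is refused with a message, and nothing moves.
- arm.get_obs(): the state, without advancing time (a new reading comes with each control period).
- arm.get_image(name): name is "side" or "top" or "wrist"; returns a dict with "pixels" (384x512x3 uint8, red, green, blue), "range_z" (384x512 float32, m along the optical axis (not along the pixel's ray), 0 where there is no reading), "fov_y" (degrees; the focal length in pixels is half the picture's height over the tangent of half this angle, whatever the lens; pixels are square), "cx", "cy" (the principal point, pixels), "k1" (the pictures are not rectified: a ray, as slopes to the right and down, at radius r is drawn at 1 + k1 r^2 times it, then the intrinsics apply), "origin" and "attitude" of the camera in the world. Camera axes: x right, y down, z forward; pixel columns grow to the right and rows downward; lengths in m; the calibration is good to about 2 mm. A picture is of the moment at which its call begins.
- arm.job_done(): hands the job in; it is judged then, once.
The state is a dict: "clock": time; "joint_positions": joint angles; "qvel": joint speeds; "joint_efforts": joint torques, N m; "eef_pos": TCP position; "eef_rot": TCP orientation; "ft_force": force on the tool from outside, world axes, zero at the start; "torque": the same for the moment, N m; "width": finger opening in m; "finger_force": force on a finger pad.
Only numpy, scipy, OpenCV 4.12 (cv2) and the standard library are available. Lean on these libraries where they do the work, as an engineer would, in place of code of your own. Each camera call takes 0.05 s, during which the arm holds its last target. There are 200 camera calls.

TASK

Get the thin black tube held in the cutting cradle, ready for me to saw: first swing the keeper with the red knob down over the tube until it rests in its forked catch, so that the tube cannot ride up. Then pump the orange trigger against the handle until the ram's nose meets the tube, and squeeze on gently until the sprung red stem behind the rubber nose is pushed about half-way in, never right home, because the tube would crush. Finish while holding: keep your grip on the trigger so that the pressure stays on, and leave the other things on the bench where they are.

Things in the scene. Friction and masses are not known exactly. Their poses are not given: they have to be found in the camera images.
- fixture: cutting cradle, fixed to the bench, plywood base 265 x 150 x 18 mm; origin at the centre of its underside. Its x axis is the ram's pushing direction, from the blue housing with the black handle (-x; 34 mm wide, x -106 to -7 mm, 102 mm high) to the cork-lined tube cradle (+x); z up. Aluminium saw-guide plates 84 mm high stand at x 49 to 109, y 49 to 62 mm
- tube: black carbon tube, diameter 28.6 mm, 160 mm long, 0.12 kg, with a yellow tape ring at the cut; origin at its centre, own y along the tube. It lies loose in the cradle's L-shaped corner, its axis 48 mm above the bench and at x = 79 mm of the fixture
- keeper (a joint): angle of the keeper bar (rad): 0 lying level across the tube in its catch; grows, to 1.3 at most, as it swings up and back about a stiff hinge behind the tube (hinge axis along the fixture's y). It stays where it is left and takes 1 to 3 N at the knob; it starts between 0.6 and 1.15
- keeper_hinge (a point): centre of the keeper's hinge, fixed on the fixture at x 102.5, y -45, z 68 mm
- keeper_knob (a point): centre of the keeper's red ball knob, diameter 16 mm, on a 6 mm stem on the free end of the 12 x 8 mm steel bar; with the keeper closed it lies 78 mm from the hinge towards the fixture's -x and 22 mm above it (90 mm above the bench). The catch, an aluminium fork 77 mm high, 26 mm wide in y, is 23 to 31 mm from the knob towards +x
- handle_pad (a point): centre of the rear (-x) face of the fixed black handle, 155 mm above the bench: where the palm side of the grip goes. The handle is 22 mm thick along x, 27 mm wide, from 98 to 180 mm above the bench
- trigger_pad (a point): centre of the front (+x) face of the orange trigger lever, 65 mm above its pivot and level with handle_pad; lever 12 mm thick, 21 mm wide, its top 175 mm above the bench. At rest this face is 60 mm from handle_pad along x, fully squeezed about 38 mm. Squeezing moves it towards the handle (-x)
- trigger (a joint): angle of the trigger (rad): 0 at rest, up to 0.34 fully squeezed; a spring (2.5 N at the pad at rest, 4 N at full) opens it again when let go
- ram (a joint): how far the toothed ram is driven forward (m), 0 to 0.055; the nose meets the tube at 0.040. Squeezing takes it along by a pawl: 0.4 mm per mm at the trigger pad, once the pawl has met a tooth (within 6 mm of ram travel). Let go, it slips back 1 to 3 mm until a second pawl catches it: about 6 mm, one tooth, is gained by each full stroke of 8 to 9 mm. There is no release
- nose (a joint): how far the ram's sprung nose is pushed in (m): 0 free, 0.010 home; spring 1.2 N per mm plus 1 N, so 7 N half-way. The red stem between the aluminium barrel and the rubber nose is 12 mm long when free, 7 mm half-way
- nose_face (a point): centre of the front face of the rubber nose (diameter 19 mm), 48 mm above the bench; it touches the tube when it is at fixture x = 64.5 mm. It starts 12 to 32 mm short of the tube
- marker: white paint marker, 12 x 128 x 12 mm, lying on the bench between the cradle and the truing stand, whose tall wheel stands at the robot's right (keep the arm clear of it); bystander, origin at the centre of its underside
- bearing_cup: silver headset bearing cup, diameter 45, 19 mm high; bystander, origin at the centre of its underside
- jar_spacers: small clear jar with a white screw lid, diameter 48, 82 mm high; bystander, origin at the centre of its underside
- hex_key: dark L-shaped hex key, 37 x 93 x 7 mm; bystander, origin at the centre of its underside

How it is judged:
On the way, in this order (a step that is already met when the one before it is completed fails the run):
1. the keeper rests in its catch, with the nose still clear of the tube (value of joint keeper below 0.06 rad and value of joint nose below 0.0005 m), for 0.2 s.
2. the ram's nose presses on the tube while the trigger is squeezed (value of joint keeper below 0.08 rad and contact force between nose and tube above 1 N and value of joint nose above 0.001 m and contact force between the fingers and trigger above 1 N), for 0.1 s.
At the end, for the whole second after the job is handed in: The keeper lies in its catch (within 0.08 rad), the tube lies seated in its cradle, the nose presses on it with its sprung stem pushed in by 2.5 to 7.5 of its 10 mm, and the fingers are still on the squeezed trigger (over 1.5 N) (value of joint nose between 0.0025 and 0.0075 m and contact force between nose and tube above 2 N and contact force between the fingers and trigger above 1.5 N and value of joint trigger above 0.03 rad and value of joint keeper below 0.08 rad and x of tube in the frame of fixture between 0.075 and 0.083 m and z of tube in the frame of fixture between 0.045 and 0.052 m and angle between the y axis of tube and the y axis of fixture, either way round below 0.06 rad and linear speed of tube below 0.01 m/s); the arm keeps its last pose, push and grip.
It fails at once if the nose is pushed right home: the tube is crushed (value of joint nose above 0.0092 m).
It fails at once if the tube is knocked or lifted out of its cradle (distance of tube from where it was at the start of the episode above 0.03 m).
It fails at once if a bystander is disturbed (distance of any of marker, bearing_cup, jar_spacers, hex_key from where it was at the start of the episode above 0.03 m).
It also fails if it takes over 69 s, if anything falls off the work surface, if the arm or the gripper's body presses on something with over 40 N, if the wrist force passes 120 N, or if a joint passes its speed limit or range.

## Working session

There is one attempt and no reset: what is moved stays moved. The work goes in short steps, Python scripts to look and compute and a tool call to move; the robot and the scene stay as the last step left them, time stands still between calls to the robot, and variables do not carry over. Pictures are saved under pics/ and viewed, at most 14 in all, crops included, and the job is handed in when it is done.

```bash
ls; mkdir -p pics; cat > h.py <<'E'
import numpy as np, cv2
from cell import arm
from scipy.spatial.transform import Rotation as Ro
def Rm(a):
    a=np.array(a,float)
    if a.shape==(3,3): return a
    if a.shape==(3,): return Ro.from_euler('xyz',a).as_matrix()
    raise ValueError(a.shape)
def rays(im,u,v):
    f=192/np.tan(np.radians(im['fov_y'])/2)
    K=np.array([[f,0,im['cx']],[0,f,im['cy']],[0,0,1.]])
    p=np.stack([np.ravel(u),np.ravel(v)],-1).astype(float)[:,None]
    q=cv2.undistortPoints(p,K,np.array([im['k1'],0,0,0.]))[:,0]
    return np.c_[q,np.ones(len(q))]@Rm(im['attitude']).T
def onplane(im,u,v,z):
    r=rays(im,u,v);o=np.array(im['origin']);return o+r*((z-o[2])/r[:,2])[:,None]
def pts(im,u,v):
    z=im['range_z'][np.int32(v),np.int32(u)]
    return np.array(im['origin'])+rays(im,u,v)*z.ravel()[:,None]
def save(im,n): cv2.imwrite('pics/'+n,im['pixels'][:,:,::-1])
E
python3 - <<'E'
from h import *
ims={n:arm.get_image(n) for n in("side","top")}
for n,i in ims.items(): print(n,i['origin'],i['attitude'],i['fov_y'],i['k1'])
a=np.vstack([ims['side']['pixels'],ims['top']['pixels']])
for n,i in ims.items(): np.save(n+'0.npy',i,allow_pickle=True)
cv2.imwrite('pics/a.png',cv2.resize(np.hstack([ims['side']['pixels'],ims['top']['pixels']]),(800,300))[:,:,::-1])
save(ims['side'],'s.png');save(ims['top'],'t.png');print(arm.get_obs())
E
```

```text
pics
side [ 0.60243539 -0.69268324  0.90874436] [-2.32376509  0.01026518 -0.01777403] 55.26551307309185 -0.09434006552673554
top [0.47216271 0.16286019 1.22121122] [-3.00945637  0.00698862 -1.56077782] 55.9936086868907 -0.026554781248485447
{'clock': 0.1, 'joint_positions': array([-1.20300293e+00,  2.60608271e-01, -1.39242150e-01,  1.17271036e+00,
       -1.96373548e-05,  1.57078714e+00]), 'qvel': array([-0.0007125 ,  0.00063716,  0.00268283, -0.00149884,  0.00100117,
       -0.00078512]), 'joint_efforts': array([-5.84958998e-04, -4.06509483e+01,  2.54527348e+01,  1.01120729e-02,
       -8.35734136e-05, -1.50802737e-05]), 'eef_pos': array([ 0.18855197, -0.48934652,  0.2495526 ]), 'eef_rot': array([-3.13982820e+00,  1.96211066e-05,  3.67802627e-01]), 'ft_force': array([-0.19657576,  0.1074084 , -0.41863046]), 'torque': array([ 0.00521381, -0.05303507, -0.02415778]), 'finger_force': 0.0, 'width': 0.08529060338908505}
```

View pics/s.png

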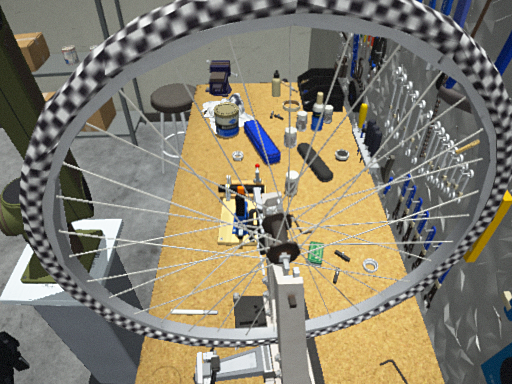

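View pics/t.png

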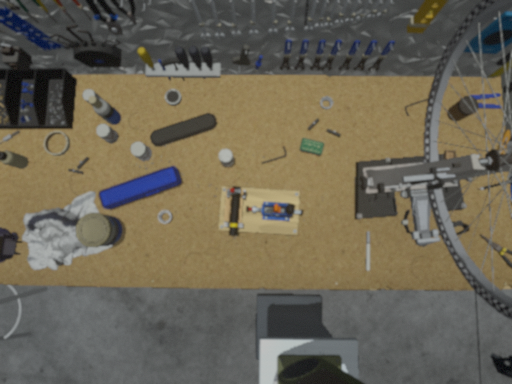

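The side view looks through the wheel. In the top view the cradle's plywood spans about (220..300, 187..234), with the tube at the left (col 235), so the fixture's x axis is roughly world +y. The jar lid is at (226,157) and the marker at (368,250).

```bash
python3 - <<'E'
from h import *
t=np.load('top0.npy',allow_pickle=True).item();s=np.load('side0.npy',allow_pickle=True).item()
v,u=np.mgrid[170:250,205:320];P=pts(t,u,v).reshape(80,115,3)
hsv=cv2.cvtColor(t['pixels'],cv2.COLOR_RGB2HSV)[170:250,205:320]
z=P[...,2]
m=(z>0.010)&(z<0.026)
m=cv2.morphologyEx(np.uint8(m),cv2.MORPH_CLOSE,np.ones((5,5)))
k=np.uint8(z>0.01); n,l,st,c=cv2.connectedComponentsWithStats(k); b=1+np.argmax(st[1:,4]); k=np.uint8(l==b)
vv,uu=np.nonzero(m&k)
W=onplane(t,uu+205,vv+170,0.018)
r=cv2.minAreaRect(np.float32(W[:,:2])); print('rect',r, np.median(z[(m>0)&(k>0)]))
def rep(im,name,lo,hi,box):
    h=cv2.cvtColor(im['pixels'],cv2.COLOR_RGB2HSV); M=cv2.inRange(h,lo,hi); q=np.zeros_like(M);q[box[1]:box[3],box[0]:box[2]]=M[box[1]:box[3],box[0]:box[2]]
    n,l,st,c=cv2.connectedComponentsWithStats(q)
    for i in range(1,n):
        if st[i,4]>3:
            y,x=np.nonzero(l==i);p=pts(im,x,y);print(name,c[i].round(1),st[i,4],np.median(p,0).round(3), 'zmax',p[:,2].max().round(3))
for nm,im,bx in(('top',t,(205,170,320,250)),('side',s,(205,150,300,250))):
    rep(im,nm+' red',(0,140,90),(6,255,255),bx);rep(im,nm+' red2',(172,140,90),(180,255,255),bx);rep(im,nm+' orange',(7,190,150),(16,255,255),bx)
    rep(im,nm+' yel',(24,150,120),(34,255,255),bx); rep(im,nm+' blue',(105,150,60),(125,255,255),bx)
a=cv2.resize(t['pixels'][165:250,205:325],(800,566),interpolation=cv2.INTER_CUBIC)
cv2.imwrite('pics/tc.png',a[:,:,::-1])
a=cv2.resize(s['pixels'][145:255,205:315],(600,600),interpolation=cv2.INTER_CUBIC)
cv2.imwrite('pics/sc.png',a[:,:,::-1])
E
```

```text
rect ((0.5644510984420776, 0.1648470163345337), (0.26426681876182556, 0.14971603453159332), 86.9632568359375) 0.018851987480114518
top red [232.1 189.8] 10 [0.614 0.247 0.153] zmax 0.158
top orange [276.6 207.9] 16 [0.56  0.115 0.174] zmax 0.178
top yel [233.  224.7] 30 [0.513 0.248 0.061] zmax 0.065
side red [256.7 165.1] 9 [0.617 0.243 0.152] zmax 0.155
side orange [240.3 190.1] 32 [0.563 0.112 0.164] zmax 0.174
side blue [262.2 154.8] 44 [0.641 0.465 0.023] zmax 0.043
side blue [272.9 155.4] 152 [0.682 0.444 0.04 ] zmax 0.909
side blue [243.7 212.8] 78 [0.575 0.066 0.102] zmax 0.158
side blue [234.8 219.9] 9 [0.546 0.064 0.082] zmax 0.091
side blue [245.1 222.9] 7 [0.576 0.063 0.071] zmax 0.076
side blue [235.4 230.2] 20 [0.546 0.064 0.026] zmax 0.049
side blue [244.8 232.4] 15 [0.574 0.061 0.029] zmax 0.038
```

View pics/tc.png

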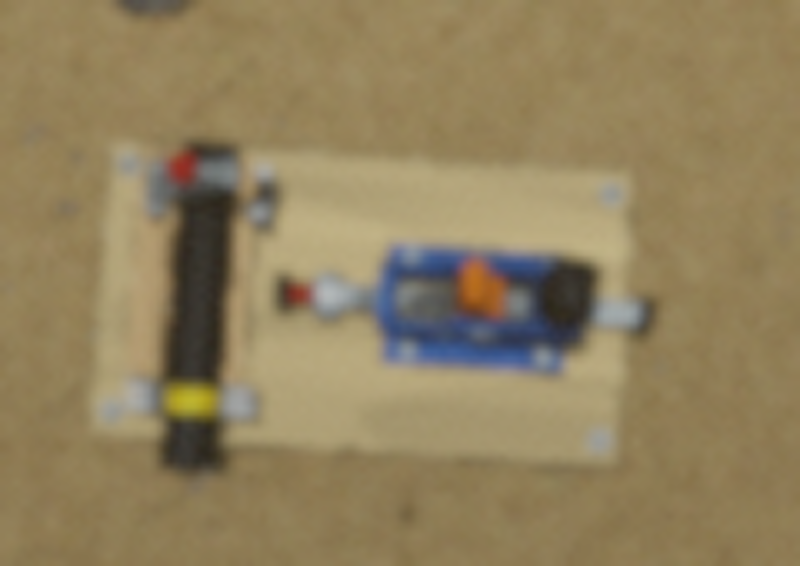

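View pics/sc.png

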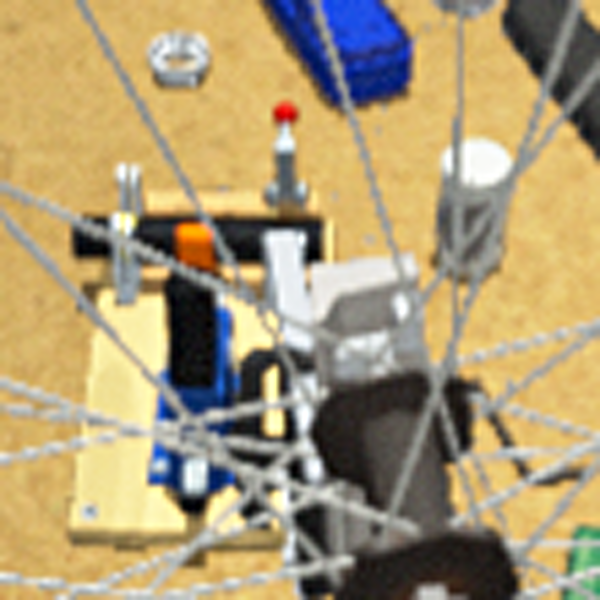

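Plywood rectangle measures 264×150 mm, centre (0.564, 0.165), fixture x at 87° yaw. The yellow ring at (0.513, 0.248) and the knob at about (0.614, 0.247, 0.147) both fit the drawing (keeper ≈ 1.07). I'll go there now.

Units first: shifts go in shares of 30 cm and turns go in shares of 4 rad. So -0.032 m / 0.3 = -0.1067, 0.024 m / 0.3 = 0.08.

>>> drive_effector([
  [0.08,-0.1067,0,0],
  [0.08,-0.1067,0,0],
  [0.08,-0.1067,0,0],
  [0.08,-0.1067,0,0],
  [0.08,-0.1067,0,0],
  [0.08,-0.1067,0,0],
  [0.08,-0.1067,0,0],
  [0.08,-0.1067,0,0],
  [0.08,-0.1067,0,0],
  [0.08,-0.1067,0,0],
])

```text
clock: 0.93
eef_pos: [0.2973, -0.1032, 0.2502]
eef_rot: [3.141, -0.0, 0.367]
ft_force: [1.1, 0.3, -0.8]
width: 0.0851
finger_force: 0.0
```

>>> drive_effector([
  [0,0,0,-0.0288],
  [0,0,0,-0.0288],
  [0,0,0,-0.0288],
  [0,0,0,-0.0288],
  [0,0,0,-0.0288],
  [0,0,0,-0.0288],
  [0,0,0,-0.0288],
  [0,0,0,-0.0288],
  [0,0,0,-0.0288],
  [0,0,0,-0.0288],
], aperture=0.04)

```text
clock: 1.77
eef_pos: [0.2973, -0.1048, 0.25]
eef_rot: [-3.141, -0.0, 1.524]
ft_force: [-0.7, -0.6, -0.0]
width: 0.0397
finger_force: 0.0
```

```bash
cat > m.py <<'E'
from h import *
C=np.array([.5645,.165,0]);yaw=np.radians(86.96)
FR=Ro.from_euler('z',yaw).as_matrix()
def F2W(p): return C+FR@np.array(p,float)
def W2F(p): return FR.T@(np.array(p,float)-C)
def step(target_f):
    o=arm.get_obs();R=Rm(o['eef_rot']);print('fix tcp',W2F(o['eef_pos']).round(4),'rot',np.round(o['eef_rot'],3),'tool delta',(R.T@(F2W(target_f)-o['eef_pos'])).round(4),'F',np.round(o['ft_force'],1))
E
python3 - <<'E'
from m import *
t=np.load('top0.npy',allow_pickle=True).item();s=np.load('side0.npy',allow_pickle=True).item()
for im,uv in((t,(232.1,189.8)),(s,(256.7,165.1))):
    print(W2F(onplane(im,*uv,.148)[0]))
rep=[(247,209),(249,209)]
for p in rep: print(W2F(onplane(t,*p,.048)[0]))
step((.085,-.045,.2))
E
```

```text
[ 0.08439304 -0.04623942  0.148     ]
[ 0.08585189 -0.04696865  0.148     ]
[0.03991986 0.00076114 0.048     ]
[0.03342006 0.00035381 0.048     ]
fix tcp [-0.2836  0.2525  0.25  ] rot [-3.141 -0.     1.524] tool delta [0.3669 0.2997 0.0499] F [-0.7 -0.6 -0. ]
```

Scaled: 0.0306 m / 0.3 = 0.102, 0.025 m / 0.3 = 0.0833.

>>> drive_effector([
  [0.102,0.0833,0,0],
  [0.102,0.0833,0,0],
  [0.102,0.0833,0,0],
  [0.102,0.0833,0,0],
  [0.102,0.0833,0,0],
  [0.102,0.0833,0,0],
  [0.102,0.0833,0,0],
  [0.102,0.0833,0,0],
  [0.102,0.0833,0,0],
  [0.102,0.0833,0,0],
])

```text
clock: 2.6
eef_pos: [0.5642, 0.189, 0.2496]
eef_rot: [-3.141, 0.001, 1.518]
ft_force: [0.8, -0.6, 0.9]
width: 0.04
finger_force: 0.0
```

>>> drive_effector([
  [0.102,0.0833,0,0],
  [0.102,0.0833,0,0],
  [0,0,0,0],
  [0,0,0,0],
])

```text
clock: 2.93
eef_pos: [0.6173, 0.2473, 0.2477]
eef_rot: [-3.139, 0.001, 1.52]
ft_force: [-0.8, -0.6, 0.6]
width: 0.0403
finger_force: 0.0
```

```bash
python3 - <<'E'
from m import *
step((.085,-.046,.155))
i=arm.get_image('wrist');save(i,'w1.png');print(i['origin'],i['attitude'])
h=cv2.cvtColor(i['pixels'],cv2.COLOR_RGB2HSV);M=cv2.inRange(h,(0,150,90),(6,255,255))|cv2.inRange(h,(172,150,90),(180,255,255))
n,l,st,c=cv2.connectedComponentsWithStats(M)
for k in range(1,n):
    if st[k,4]>30: print(c[k],st[k],W2F(onplane(i,*c[k],.148)[0]))
E
```

```text
fix tcp [ 0.085  -0.0484  0.2477] rot [-3.139e+00  1.000e-03  1.520e+00] tool delta [ 0.0001 -0.0021  0.0927] F [-0.8 -0.6  0.6]
[0.62231812 0.32005963 0.36929227] [ 2.84780709e+00  2.28371122e-03 -5.10060187e-02]
[258.11666667 208.18888889] [248 198  21  22 360] [ 0.08461694 -0.04893018  0.148     ]
[214.86746988 230.6626506 ] [210 226  10  10  83] [ 0.06780516 -0.01838747  0.148     ]
```

View pics/w1.png

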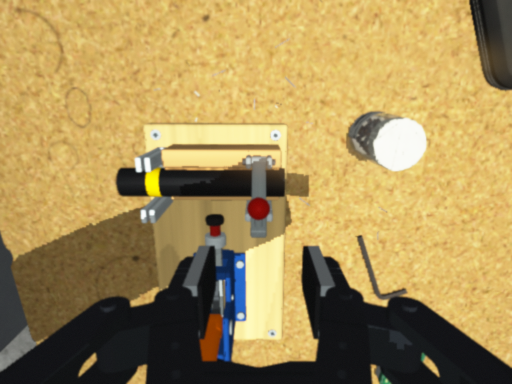

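The wrist view shows the knob at (258,208) between the jaws' lines, the nose's red stem at (215,231), the keeper raised over the tube, and the jar and hex key well to the right. I'll descend and grip the knob lightly.

>>> drive_effector([
  [0,0,0.0767,0],
  [0,0,0.0767,0],
  [0,0,0.0767,0],
  [0,0,0.07,0],
  [0,0,0,0],
  [0,0,0,0],
], aperture=0.04)

```text
clock: 3.48
eef_pos: [0.6149, 0.2442, 0.16]
eef_rot: [-3.139, 0.002, 1.517]
ft_force: [0.2, -0.3, -0.5]
width: 0.0401
finger_force: 0.0
```

>>> drive_effector([
  [0,0,0,0],
  [0,0,0,0],
  [0,0,0,0],
  [0,0,0,0],
  [0,0,0,0],
  [0,0,0,0],
], aperture=0.008, grip_force=20)

```text
clock: 3.98
eef_pos: [0.6168, 0.2458, 0.1627]
eef_rot: [3.14, -0.001, 1.518]
ft_force: [-2.3, -0.7, 7.1]
width: 0.0141
finger_force: 19.6
```

```bash
python3 - <<'E'
from m import *
step((.085,-.046,.155)); print(arm.get_obs()['width'])
E
```

```text
fix tcp [ 0.0835 -0.048   0.1627] rot [ 3.140e+00 -1.000e-03  1.518e+00] tool delta [ 0.0015 -0.002   0.0077] F [-2.3 -0.7  7.1]
0.014064857863221219
```

Scaled: 0.006 m / 0.3 = 0.02.

>>> drive_effector([
  [0,0,0,0],
  [0,0,0,0],
  [0,0,0.02,0],
  [0,0,0.02,0],
  [0,0,0,0],
  [0,0,0,0],
], aperture=0.035)

```text
clock: 4.48
eef_pos: [0.6161, 0.2456, 0.1471]
eef_rot: [-3.14, 0.001, 1.518]
ft_force: [-0.0, 0.5, -0.6]
width: 0.035
finger_force: 0.0
```

>>> drive_effector([
  [0,0,0,0],
  [0,0,0,0],
  [0,0,0,0],
  [0,0,0,0],
  [0,0,0,0],
  [0,0,0,0],
], aperture=0.010, grip_force=20)

```text
clock: 4.98
eef_pos: [0.6167, 0.2458, 0.1482]
eef_rot: [3.142, -0.0, 1.518]
ft_force: [0.6, 0.2, -2.4]
width: 0.0139
finger_force: 19.5
```

```bash
python3 - <<'E'
from m import *
step((.085,-.046,.148)); print(arm.get_obs()['width'])
E
```

```text
fix tcp [ 0.0835 -0.0479  0.1482] rot [ 3.142 -0.     1.518] tool delta [ 0.0015 -0.0019  0.0002] F [ 0.6  0.2 -2.4]
0.013889123644308634
```

Scaled: -0.0052 m / 0.3 = -0.0173, -0.0051 m / 0.3 = -0.017.

>>> drive_effector([
  [-0.0173,0,0.005,0],
  [-0.017,0,0.0057,0],
  [-0.0167,0,0.0073,0],
  [-0.0167,0,0.008,0],
  [-0.0153,0,0.0097,0],
  [-0.015,0,0.01,0],
  [-0.014,0,0.0113,0],
  [-0.014,0,0.0117,0],
  [0,0,0,0],
])

```text
clock: 5.73
eef_pos: [0.6146, 0.2065, 0.1269]
eef_rot: [-3.141, 0.002, 1.517]
ft_force: [0.6, -1.3, -0.2]
width: 0.0138
finger_force: 19.7
```

>>> drive_effector([
  [-0.0123,0,0.0133,0],
  [-0.012,0,0.0137,0],
  [-0.0107,0,0.0147,0],
  [-0.01,0,0.015,0],
  [-0.0087,0,0.016,0],
  [-0.008,0,0.0163,0],
  [-0.0063,0,0.017,0],
  [-0.0057,0,0.017,0],
  [0,0,0,0],
  [0,0,0,0],
])

```text
clock: 6.57
eef_pos: [0.6135, 0.1857, 0.0902]
eef_rot: [-3.141, 0.001, 1.518]
ft_force: [1.5, -1.5, -0.3]
width: 0.0139
finger_force: 20.0
```

```bash
python3 - <<'E'
from m import *
step((.0245,-.048,.090))
E
```

```text
fix tcp [ 0.0233 -0.0479  0.0902] rot [-3.141e+00  1.000e-03  1.518e+00] tool delta [0.0012 0.0001 0.0002] F [ 1.5 -1.5 -0.3]
```

Now press down slightly to be sure that it rests in the catch.

Scaled: 0.0015 m / 0.3 = 0.005.

>>> drive_effector([
  [0,0,0.005,0],
  [0,0,0.005,0],
  [0,0,0,0],
  [0,0,0,0],
])

```text
clock: 6.9
eef_pos: [0.6136, 0.1857, 0.0891]
eef_rot: [3.141, 0.001, 1.518]
ft_force: [-1.9, -2.0, 6.5]
width: 0.0139
finger_force: 20.4
```

>>> drive_effector([
  [0,0,0,0],
  [0,0,0,0],
  [0,0,0.0033,0],
  [0,0,0.0033,0],
  [0,0,0,0],
])

```text
clock: 7.32
eef_pos: [0.6137, 0.1857, 0.0886]
eef_rot: [3.14, 0.0, 1.518]
ft_force: [-5.0, -5.0, 14.4]
width: 0.0141
finger_force: 20.9
```

```bash
python3 - <<'E'
from m import *
step((.0245,-.048,.090))
E
```

```text
fix tcp [ 0.0233 -0.048   0.0886] rot [3.14  0.    1.518] tool delta [ 0.0012 -0.     -0.0014] F [-5.  -5.  14.4]
```

Scaled: -0.04 m / 0.3 = -0.1333, -0.03 m / 0.3 = -0.1.

>>> drive_effector([
  [0,0,0,0],
  [0,0,0,0],
  [0,0,0,0],
  [0,0,-0.0667,0],
  [0,0,-0.1,0],
  [0,0,-0.1333,0],
  [0,0,-0.1333,0],
  [0,0,-0.1,0],
  [0,0,0,0],
], aperture=0.04)

```text
clock: 8.07
eef_pos: [0.6169, 0.1873, 0.2532]
eef_rot: [3.13, -0.004, 1.518]
ft_force: [0.2, 0.5, 1.1]
width: 0.0399
finger_force: 0.0
```

```bash
sed -i 's/^def F2W/C=C+FR@np.array([-.0012,-.0029,0])\ndef F2W/' m.py
python3 - <<'E'
from m import *
i=arm.get_image('wrist');save(i,'w2.png')
h=cv2.cvtColor(i['pixels'],cv2.COLOR_RGB2HSV)
for nm,lo,hi in(('red',(0,150,90),(5,255,255)),('red',(172,150,90),(180,255,255)),('or',(6,190,120),(16,255,255))):
  n,l,st,c=cv2.connectedComponentsWithStats(cv2.inRange(h,lo,hi))
  for k in range(1,n):
    if st[k,4]>30:
      y,x=np.nonzero(l==k); P=pts(i,x,y); Q=(P-C)@FR; print(nm,c[k],st[k],np.median(Q,0).round(4),Q.min(0).round(4),Q.max(0).round(4))
step((0,0,.2))
E
```

```text
red [207.46153846 172.45299145] [203 167  10  12 117] [ 0.0301 -0.0019  0.0513] [ 0.0245 -0.006   0.0475] [0.0365 0.0033 0.0562]
red [252.71497585 186.44927536] [245 179  16  16 207] [ 0.027  -0.0463  0.0942] [ 0.0198 -0.0525  0.0883] [ 0.0326 -0.0394  0.0971]
fix tcp [ 0.0259 -0.0471  0.2498] rot [ 3.134e+00 -3.000e-03  1.518e+00] tool delta [-0.026  -0.0475  0.0493] F [ 0.  -1.1  1.1]
```

View pics/w2.png

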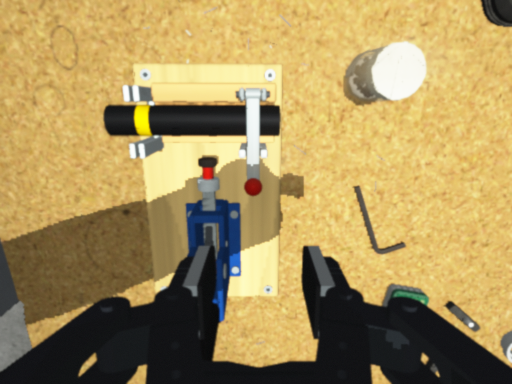

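The keeper lies level over the tube into its fork (knob at (253,186)). The red stem is at (207,172), so the nose is about 20 mm short. Next I'll move over the handle and turn the jaws.

Scaled: -0.0337 m / 0.3 = -0.1123, -0.0157 m / 0.3 = -0.0523, 0.12 rad / 4 = 0.03.

>>> drive_effector([
  [-0.1123,-0.0523,0,0.0125],
  [-0.1123,-0.0523,0,0],
  [-0.1123,-0.0523,0,0],
  [0,0,0,0.03],
  [0,0,0,0.03],
  [0,0,0,0.03],
  [0,0,0,0.03],
  [0,0,0,0.03],
  [0,0,0,0.03],
  [0,0,0,0.03],
], aperture=0.085)

```text
clock: 8.95
eef_pos: [0.5568, 0.0894, 0.2435]
eef_rot: [-3.14, 0.003, 0.622]
ft_force: [1.0, -0.3, 0.2]
width: 0.085
finger_force: 0.0
```

>>> drive_effector([
  [0,0,0,0.03],
  [0,0,0,0.03],
  [0,0,0,0.03],
  [0,0,0,0.03],
  [0,0,0,0.03],
  [0,0,0,0.02],
  [0,0,0,0],
  [0,0,0,0],
])

```text
clock: 9.62
eef_pos: [0.5608, 0.0326, 0.2439]
eef_rot: [-3.094, 0.007, 0.034]
ft_force: [0.7, 0.2, 0.3]
width: 0.0849
finger_force: 0.0
```

```bash
python3 - <<'E'
from m import *
i=arm.get_image('wrist');save(i,'w3.png');print(W2F(i['origin']))
h=cv2.cvtColor(i['pixels'],cv2.COLOR_RGB2HSV)
for nm,lo,hi in(('red',(0,150,90),(5,255,255)),('red',(172,150,90),(180,255,255)),('or',(6,190,100),(16,255,255))):
  n,l,st,c=cv2.connectedComponentsWithStats(cv2.inRange(h,lo,hi))
  for k in range(1,n):
    if st[k,4]>30:
      y,x=np.nonzero(l==k); P=pts(i,x,y); Q=(P-C)@FR; print(nm,c[k],st[k],np.median(Q,0).round(4),np.percentile(Q,3,axis=0).round(4),np.percentile(Q,97,axis=0).round(4))
v,u=np.mgrid[0:384,0:512];Q=((pts(i,u,v)-C)@FR)
m=(Q[:,2]>.165)&(Q[:,2]<.185)&(abs(Q[:,1])<.03)&(abs(Q[:,0]+.08)<.1)
q=Q[m];px=i['pixels'].reshape(-1,3)[m]
for a in np.arange(-.14,0,.005):
    k=(q[:,0]>=a)&(q[:,0]<a+.005)
    if k.sum()>5: print(round(a,3),k.sum(),px[k].mean(0).astype(int),np.percentile(q[k],[5,95],axis=0).round(4).tolist())
step((-.072,0,.155))
E
```

```text
[-0.13138641 -0.07606523  0.36488378]
red [ 79.7752443  115.78501629] [ 70 106  20  20 307] [ 0.0223 -0.0467  0.0938] [ 0.0175 -0.0532  0.0889] [ 0.0292 -0.0395  0.0966]
red [ 98.52040816 160.10204082] [ 94 155  10  11  98] [ 0.0316 -0.0021  0.0512] [ 0.0267 -0.0059  0.0481] [0.0359 0.0033 0.0528]
or [157.21755253 191.03461063] [ 125  169   67   55 1618] [-0.0547 -0.005   0.1385] [-0.0658 -0.0115  0.0924] [-0.0474  0.0064  0.172 ]
-0.105 276 [20 19 16] [[-0.1035, -0.0117, 0.1654], [-0.1003, 0.0074, 0.1763]]
-0.1 374 [20 20 19] [[-0.0997, -0.0139, 0.1694], [-0.0952, 0.0082, 0.1782]]
-0.095 363 [19 19 19] [[-0.0947, -0.0144, 0.1698], [-0.0903, 0.0084, 0.1788]]
-0.09 335 [21 20 20] [[-0.0898, -0.0141, 0.1708], [-0.0852, 0.0084, 0.1786]]
-0.085 144 [41 38 31] [[-0.0849, -0.0127, 0.1705], [-0.0813, 0.0063, 0.1769]]
-0.06 24 [120  51   1] [[-0.0554, -0.0068, 0.1652], [-0.055, 0.004, 0.1696]]
-0.055 336 [208 106   2] [[-0.0548, -0.0105, 0.1663], [-0.0503, 0.0063, 0.1733]]
-0.05 235 [244 142   5] [[-0.0497, -0.0109, 0.169], [-0.0453, 0.0065, 0.1736]]
-0.045 30 [246 188  85] [[-0.0449, -0.0099, 0.1688], [-0.0437, 0.0056, 0.1725]]
fix tcp [-0.1304 -0.0005  0.2442] rot [-3.094  0.006  0.035] tool delta [ 0.0053 -0.0539  0.0918] F [ 0.1  0.5 -0.1]
```

View pics/w3.png

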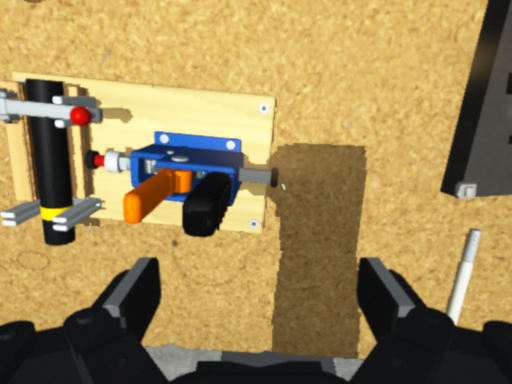

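The wrist view shows the handle (205,203) and the orange trigger (150,195) unobstructed. Handle rear face is at x ≈ −0.104 and trigger face at −0.044, which matches the 60 mm. I'm off the position and will let it settle and correct.

Scaled: -0.018 m / 0.3 = -0.06, 0.088 rad / 4 = 0.022.

>>> drive_effector([
  [0,-0.06,0,0.022],
  [0,-0.06,0,0],
  [0,-0.06,0,0],
  [0,0,0,0],
  [0,0,0,0],
  [0,0,0,0],
])

```text
clock: 10.17
eef_pos: [0.561, 0.0399, 0.2493]
eef_rot: [-3.054, 0.009, 0.025]
ft_force: [0.4, 0.4, -0.4]
width: 0.0848
finger_force: 0.0
```

```bash
python3 - <<'E'
from m import *
step((-.074,-.002,.150));print(arm.get_obs()['joint_positions'].round(3))
E
```

```text
fix tcp [-1.240e-01 -2.000e-04  2.493e-01] rot [-3.054  0.009  0.025] tool delta [ 0.0065 -0.0408  0.1032] F [ 0.4  0.4 -0.4]
[ 0.024  0.33  -0.043  1.206  0.087  3.141]
```

Joint 6 has hit its limit, so I'll use the half-turn-equivalent grasp instead.

Scaled: -0.12 rad / 4 = -0.03.

>>> drive_effector([
  [0,0,0,-0.03],
  [0,0,0,-0.03],
  [0,0,0,-0.03],
  [0,0,0,-0.03],
  [0,0,0,-0.03],
  [0,0,0,-0.03],
  [0,0,0,-0.03],
  [0,0,0,-0.03],
  [0,0,0,-0.03],
  [0,0,0,-0.03],
])

```text
clock: 11.0
eef_pos: [0.561, 0.0392, 0.2493]
eef_rot: [-3.102, -0.078, 1.228]
ft_force: [0.1, -0.0, 0.1]
width: 0.0848
finger_force: 0.0
```

>>> drive_effector([
  [0,0,0,-0.03],
  [0,0,0,-0.03],
  [0,0,0,-0.03],
  [0,0,0,-0.03],
  [0,0,0,-0.03],
  [0,0,0,-0.03],
  [0,0,0,-0.03],
  [0,0,0,-0.03],
  [0,0,0,-0.03],
  [0,0,0,-0.03],
])

```text
clock: 11.83
eef_pos: [0.561, 0.0392, 0.2494]
eef_rot: [3.082, -0.065, 2.432]
ft_force: [-0.1, -0.2, -0.9]
width: 0.085
finger_force: 0.0
```

>>> drive_effector([
  [0,0,0,-0.03],
  [0,0,0,-0.03],
  [0,0,0,-0.03],
  [0,0,0,-0.03],
  [0,0,0,-0.03],
  [0,0,0,-0.03],
  [0,0,0,-0.0125],
  [0,0,0,0],
  [0,0,0,0],
])

```text
clock: 12.58
eef_pos: [0.561, 0.0391, 0.2494]
eef_rot: [3.054, -0.006, -3.091]
ft_force: [0.2, -0.1, -0.3]
width: 0.0849
finger_force: 0.0
```

```bash
python3 - <<'E'
from m import *
step((-.074,-.002,.150));print(arm.get_obs()['joint_positions'].round(3))
E
```

```text
fix tcp [-0.1247 -0.0003  0.2494] rot [ 3.054 -0.006 -3.091] tool delta [-0.0076  0.0413  0.1033] F [ 0.2 -0.1 -0.3]
[ 0.023  0.33  -0.043  1.206  0.087 -0.028]
```

Scaled: 0.014 m / 0.3 = 0.0467, 0.013 m / 0.3 = 0.0433, 0.1 rad / 4 = 0.025.

>>> drive_effector([
  [-0.01,0.0467,0,0.025],
  [-0.01,0.0467,0,0],
  [-0.0053,0.0433,0,0],
  [0,0,0,0],
  [0,0,0,0],
  [0,0,0,0],
], aperture=0.085)

```text
clock: 13.08
eef_pos: [0.5692, 0.0798, 0.2528]
eef_rot: [3.055, -0.015, 3.095]
ft_force: [-0.4, -0.6, -0.5]
width: 0.0853
finger_force: 0.0
```

```bash
python3 - <<'E'
from m import *
step((-.074,-.002,.150));print(arm.get_obs()['joint_positions'].round(3))
i=arm.get_image('wrist');save(i,'w4.png')
h=cv2.cvtColor(i['pixels'],cv2.COLOR_RGB2HSV)
v,u=np.mgrid[0:384,0:512];Q=((pts(i,u,v)-C)@FR)
for nm,m in(('or',cv2.inRange(h,(6,190,100),(16,255,255)).ravel()>0),('blk',(h[...,2].ravel()<45))):
    for z in(.11,.125,.14,.155,.17):
        k=m&(abs(Q[:,2]-z)<.007)&(abs(Q[:,1])<.03)&(abs(Q[:,0]+.075)<.045)
        if k.sum()>10: print(nm,z,k.sum(),np.percentile(Q[k],[2,98],axis=0).round(4).tolist())
E
```

```text
fix tcp [-0.0836 -0.0063  0.2528] rot [ 3.055 -0.015  3.095] tool delta [0.0027 0.0007 0.1033] F [-0.4 -0.6 -0.5]
[ 0.094  0.346 -0.01   1.217  0.087  0.141]
or 0.11 96 [[-0.0559, -0.0075, 0.1039], [-0.0507, 0.0089, 0.1165]]
or 0.125 95 [[-0.0549, -0.0056, 0.1183], [-0.0475, 0.0095, 0.132]]
or 0.14 114 [[-0.0549, -0.0051, 0.134], [-0.0469, 0.0095, 0.1467]]
or 0.155 142 [[-0.0549, -0.0052, 0.1486], [-0.0464, 0.0096, 0.1619]]
or 0.17 505 [[-0.0548, -0.0085, 0.1645], [-0.0448, 0.0092, 0.174]]
blk 0.11 56 [[-0.1013, 0.009, 0.106], [-0.0839, 0.0126, 0.1167]]
blk 0.125 96 [[-0.1026, 0.0075, 0.1182], [-0.0826, 0.0127, 0.1313]]
blk 0.14 116 [[-0.1023, 0.0077, 0.1333], [-0.0824, 0.0127, 0.1465]]
blk 0.155 147 [[-0.1027, 0.0075, 0.1483], [-0.0822, 0.0127, 0.1613]]
blk 0.17 726 [[-0.1023, -0.0111, 0.1641], [-0.0825, 0.0125, 0.177]]
```

View pics/w4.png

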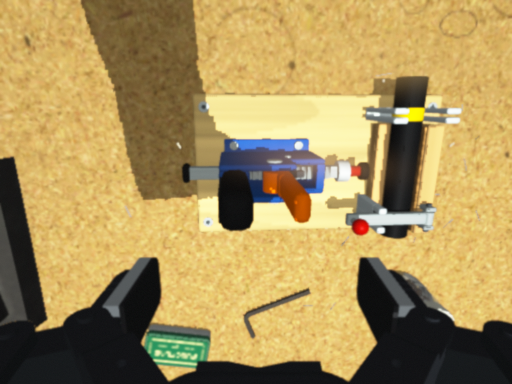

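Handle at (237,200), trigger at (295,200) and nose at (362,171) are all clear. Here too the handle rear face is ≈ −0.1035 and the trigger face ≈ −0.044. I'll descend astride both.

Scaled: 0.02 m / 0.3 = 0.0667, 0.002 m / 0.3 = 0.0067.

>>> drive_effector([
  [0.015,0,0,0],
  [0,0,0.0667,0],
  [0,0,0.0667,0],
  [0,0,0.0667,0],
  [0,0,0.0667,0],
  [0,0,0.0667,0],
  [0,0,0.0067,0],
  [0,0,0,0],
  [0,0,0,0],
  [0,0,0,0],
], aperture=0.085, grip_force=20)

```text
clock: 13.97
eef_pos: [0.5648, 0.0886, 0.1529]
eef_rot: [3.055, -0.012, 3.093]
ft_force: [-0.1, -0.2, 0.4]
width: 0.0851
finger_force: 0.0
```

```bash
python3 - <<'E'
from m import *
step((-.074,0,.150))
E
```

```text
fix tcp [-0.0751 -0.0014  0.1529] rot [ 3.055 -0.012  3.093] tool delta [0.0014 0.0008 0.003 ] F [-0.1 -0.2  0.4]
```

>>> drive_effector([
  [0,0,0,0],
  [0,0,0,0],
  [0,0,0,0],
  [0,0,0,0],
], aperture=0.059, grip_force=20)

```text
clock: 14.3
eef_pos: [0.5645, 0.0893, 0.1523]
eef_rot: [3.054, -0.013, 3.094]
ft_force: [1.1, 2.1, 2.5]
width: 0.0589
finger_force: 1.2
```

>>> drive_effector([
  [0,-0.0067,0,0],
  [0,-0.0067,0,0],
  [0,-0.0067,0,0],
  [0,-0.0067,0,0],
  [0,-0.0033,0,0],
  [0,0,0,0],
  [0,0,0,0],
  [0,0,0,0],
], aperture=0.041)

```text
clock: 14.97
eef_pos: [0.5644, 0.0817, 0.1535]
eef_rot: [3.05, -0.011, 3.095]
ft_force: [-3.1, 5.5, 13.1]
width: 0.0422
finger_force: 19.9
```

```bash
python3 - <<'E'
from m import *
step((-.084,0,.150)); print(arm.get_obs()['finger_force'])
cv2.imwrite
i=arm.get_image('wrist');save(i,'w5.png');np.save('w5.npy',i,allow_pickle=True)
h=cv2.cvtColor(i['pixels'],cv2.COLOR_RGB2HSV)
M=cv2.inRange(h,(0,150,90),(5,255,255))|cv2.inRange(h,(172,150,90),(180,255,255))
n,l,st,c=cv2.connectedComponentsWithStats(M)
for k in range(1,n):
    if st[k,4]>20:
      y,x=np.nonzero(l==k); P=pts(i,x,y); Q=(P-C)@FR; print(c[k],st[k],np.median(Q,0).round(4),np.percentile(Q,[3,97],axis=0).round(4)[:,0])
E
```

```text
fix tcp [-0.082  -0.0015  0.1535] rot [ 3.05  -0.011  3.095] tool delta [ 0.0014 -0.0023  0.0033] F [-3.1  5.5 13.1]
19.88421827660204
[410.57575758 201.76969697] [405 195  13  15 165] [0.0376 0.0004 0.0513] [0.033  0.0418]
[413.90200445 286.53452116] [402 275  25  24 449] [ 0.0224 -0.0432  0.0934] [0.0177 0.0291]
```

View pics/w5.png

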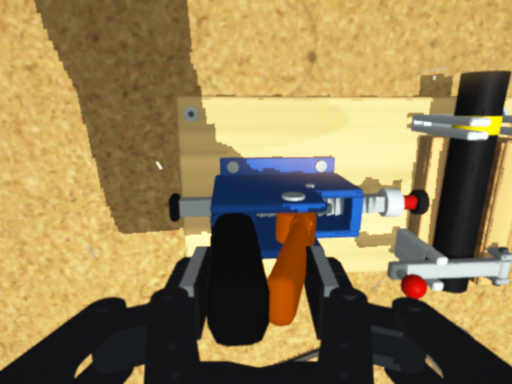

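After stroke 1 the nose is at (420,201) with its stem at (410,202), so it has moved forward about 7 mm and is still some 11 mm from the tube. Trigger full at width ≈ 42 mm. Release, then stroke 2.

Units first: shifts go in shares of 30 cm and turns go in shares of 4 rad. So 0.002 m / 0.3 = 0.0067, 0.001 m / 0.3 = 0.0033.

```bash
cat > look.py <<'E'
from m import *
import sys
i=arm.get_image('wrist');np.save('last.npy',i,allow_pickle=True)
h=cv2.cvtColor(i['pixels'],cv2.COLOR_RGB2HSV)
M=cv2.inRange(h,(0,150,90),(5,255,255))|cv2.inRange(h,(172,150,90),(180,255,255))
n,l,st,c=cv2.connectedComponentsWithStats(M)
for k in range(1,n):
    if st[k,4]>10:
      y,x=np.nonzero(l==k); Q=(onplane(i,x,y,.051)-C)@FR; print(c[k].round(1),st[k],'x ctr %.4f min %.4f max %.4f len %.4f'%(Q[:,0].mean(),*np.percentile(Q[:,0],[1,99]),st[k,4]/np.median([ (y==r).sum()*0+1 for r in [0]])))
      
o=arm.get_obs();print('F',o['ft_force'].round(1),'w',o['width'].round(4),'ff',round(float(o['finger_force']),1));step((-.084,0,.15))
if len(sys.argv)>1: cv2.imwrite('pics/'+sys.argv[1],cv2.resize(i['pixels'][130:310,330:512],(600,593),interpolation=cv2.INTER_CUBIC)[:,:,::-1])
E
```

>>> drive_effector([
  [0,0.0067,0,0],
  [0,0.0067,0,0],
  [0,0.0067,0,0],
  [0,0.0067,0,0],
  [0,0.0033,0,0],
  [0,0,0,0],
  [0,0,0,0],
], aperture=0.061)

```text
clock: 15.6
eef_pos: [0.5635, 0.0886, 0.151]
eef_rot: [3.055, -0.015, 3.094]
ft_force: [1.6, 1.3, -0.9]
width: 0.0611
finger_force: 0.9
```

```bash
python3 look.py
```

```text
[403.7 205.4] [397 199  14  14 164] x ctr 0.0373 min 0.0323 max 0.0421 len 164.0000
[406.3 291.4] [394 280  25  23 456] x ctr 0.0481 min 0.0384 max 0.0576 len 456.0000
```

>>> drive_effector([
  [0,-0.0067,0,0],
  [0,-0.0067,0,0],
  [0,-0.0067,0,0],
  [0,-0.0067,0,0],
  [0,-0.0067,0,0],
  [0,0,0,0],
  [0,0,0,0],
  [0,0,0,0],
], aperture=0.043)

```text
clock: 16.32
eef_pos: [0.5634, 0.0818, 0.1524]
eef_rot: [3.047, -0.013, 3.095]
ft_force: [-2.4, 9.8, 8.2]
width: 0.0434
finger_force: 10.9
```

```bash
python3 look.py
```

```text
[417.9 203.9] [412 197  13  15 170] x ctr 0.0432 min 0.0382 max 0.0480 len 170.0000
[414.  288.4] [402 278  25  23 433] x ctr 0.0498 min 0.0398 max 0.0594 len 433.0000Traceback (most recent call last):
  File "look.py", line 11, in <module>
    o=arm.get_obs();print('F',o['ft_force'].round(1),'w',o['width'].round(4),'ff',round(float(o['finger_force']),1));step((-.084,0,.15))
                                                         ^^^^^^^^^^^^^^^^
AttributeError: 'float' object has no attribute 'round'
Traceback (most recent call last):
  File "look.py", line 11, in <module>
    o=arm.get_obs();print('F',o['ft_force'].round(1),'w',o['width'].round(4),'ff',round(float(o['finger_force']),1));step((-.084,0,.15))
                                                         ^^^^^^^^^^^^^^^^
AttributeError: 'float' object has no attribute 'round'
```

```bash
sed -i "s/o\['width'\].round(4)/round(o['width'],4)/; s/,.051)-C/,.051 if y.mean()<250 else .09)-C/; s/ len %.4f'/'/; s/,st\[k,4\]\/np.median.*$/))/" look.py; sed -i 's/\[1,99\])))/[1,99])))/' look.py
sed -n 8,12p look.py
python3 look.py l1.png
```

```text
if st[k,4]>10:
      y,x=np.nonzero(l==k); Q=(onplane(i,x,y,.051 if y.mean()<250 else .09)-C)@FR; print(c[k].round(1),st[k],'x ctr %.4f min %.4f max %.4f'%(Q[:,0].mean(),*np.percentile(Q[:,0],[1,99])))
      
o=arm.get_obs();print('F',o['ft_force'].round(1),'w',round(o['width'],4),'ff',round(float(o['finger_force']),1));step((-.084,0,.15))
if len(sys.argv)>1: cv2.imwrite('pics/'+sys.argv[1],cv2.resize(i['pixels'][130:310,330:512],(600,593),interpolation=cv2.INTER_CUBIC)[:,:,::-1])
[417.9 203.9] [412 197  13  15 170] x ctr 0.0432 min 0.0382 max 0.0480
[414.  288.5] [402 278  25  23 433] x ctr 0.0245 min 0.0164 max 0.0325
F [-1.3  8.4  8.2] w 0.0434 ff 10.9
fix tcp [-0.0819 -0.0004  0.1524] rot [ 3.047 -0.014  3.095] tool delta [ 0.0004 -0.0023  0.0022] F [-1.3  8.4  8.2]
```

View pics/l1.png

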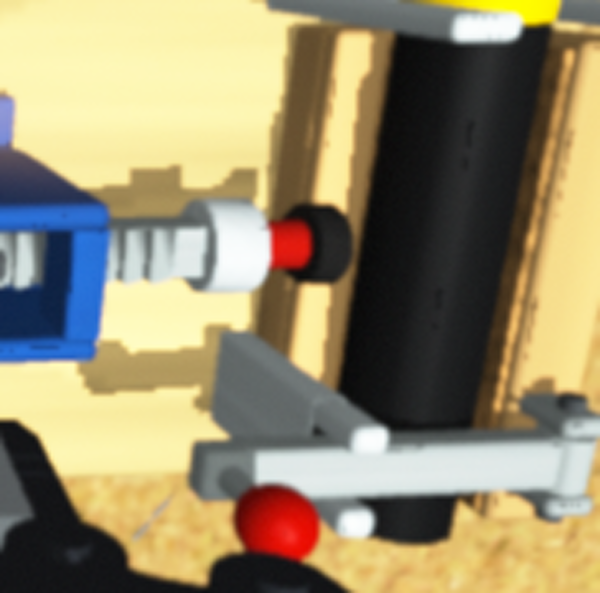

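The crop shows the stem free and the rubber's face (crop col 352) a few mm short of the tube. The knob reads x = 0.0245, exactly closed, and by ray-casting the face is at ≈ 0.057, so about 7–8 mm remain. Stroke 3.

Scaled: 0.002 m / 0.3 = 0.0067.

>>> drive_effector([
  [0,0.0067,0,0],
  [0,0.0067,0,0],
  [0,0.0067,0,0],
  [0,0.0067,0,0],
  [0,0.0067,0,0],
  [0,0,0,0],
  [0,0,0,0],
], aperture=0.061)

```text
clock: 17.0
eef_pos: [0.5634, 0.0885, 0.1511]
eef_rot: [3.056, -0.015, 3.094]
ft_force: [0.1, 2.0, -0.8]
width: 0.061
finger_force: 0.9
```

```bash
python3 look.py
```

```text
[411.4 205.4] [405 198  14  15 169] x ctr 0.0430 min 0.0382 max 0.0480
[406.4 291.3] [394 280  25  23 457] x ctr 0.0244 min 0.0166 max 0.0322
F [-0.4  2.1 -0.9] w 0.0613 ff 0.9
fix tcp [-7.520e-02 -1.000e-04  1.511e-01] rot [ 3.055 -0.015  3.094] tool delta [ 0.0001 -0.0088  0.0004] F [-0.4  2.1 -0.9]
```

>>> drive_effector([
  [0,-0.0067,0,0],
  [0,-0.0067,0,0],
  [0,-0.0067,0,0],
  [0,-0.0067,0,0],
  [0,-0.0067,0,0],
  [0,0,0,0],
  [0,0,0,0],
  [0,0,0,0],
], aperture=0.043)

```text
clock: 17.72
eef_pos: [0.5636, 0.0817, 0.1525]
eef_rot: [3.047, -0.013, 3.095]
ft_force: [-2.7, 9.4, 8.3]
width: 0.0433
finger_force: 10.4
```

```bash
python3 look.py
```

```text
[425.8 203.2] [420 196  13  15 158] x ctr 0.0493 min 0.0443 max 0.0537
[413.9 288.2] [402 277  25  23 432] x ctr 0.0245 min 0.0164 max 0.0325
F [-3.   9.8  8. ] w 0.0435 ff 10.4
fix tcp [-0.082  -0.0006  0.1525] rot [ 3.047 -0.013  3.095] tool delta [ 0.0006 -0.0023  0.0023] F [-3.   9.8  8. ]
```

Contact is about 1.5 mm away, so the next stroke goes in stages.

Scaled: 0.002 m / 0.3 = 0.0067.

>>> drive_effector([
  [0,0.0067,0,0],
  [0,0.0067,0,0],
  [0,0.0067,0,0],
  [0,0.0067,0,0],
  [0,0.0067,0,0],
  [0,0,0,0],
  [0,0,0,0],
], aperture=0.061)

```text
clock: 18.35
eef_pos: [0.5637, 0.0885, 0.1512]
eef_rot: [3.056, -0.015, 3.094]
ft_force: [0.6, 1.0, -1.0]
width: 0.061
finger_force: 0.9
```

```bash
python3 look.py
```

```text
[419.3 204.6] [413 198  13  15 166] x ctr 0.0489 min 0.0444 max 0.0535
[406.4 290.9] [394 280  25  23 452] x ctr 0.0245 min 0.0166 max 0.0322
F [ 0.2  1.2 -1.4] w 0.0608 ff 0.9
fix tcp [-0.0752 -0.0003  0.1512] rot [ 3.055 -0.015  3.094] tool delta [ 0.0004 -0.0089  0.0005] F [ 0.2  1.2 -1.4]
```

>>> drive_effector([
  [0,-0.0067,0,0],
  [0,-0.0067,0,0],
  [0,-0.0067,0,0],
  [0,0,0,0],
  [0,0,0,0],
  [0,0,0,0],
  [0,0,0,0],
], aperture=0.049)

```text
clock: 18.98
eef_pos: [0.5638, 0.0841, 0.1523]
eef_rot: [3.051, -0.013, 3.094]
ft_force: [-2.0, 4.7, 6.2]
width: 0.049
finger_force: 3.1
```

```bash
python3 look.py l2.png
```

```text
[425.6 203.4] [420 196  13  15 165] x ctr 0.0506 min 0.0459 max 0.0556
[411.4 288.9] [399 278  25  23 444] x ctr 0.0245 min 0.0164 max 0.0324
F [-1.3  5.2  5.7] w 0.0492 ff 3.1
fix tcp [-0.0796 -0.0007  0.1523] rot [ 3.051 -0.013  3.094] tool delta [ 0.0007 -0.0046  0.0019] F [-1.3  5.2  5.7]
```

View pics/l2.png

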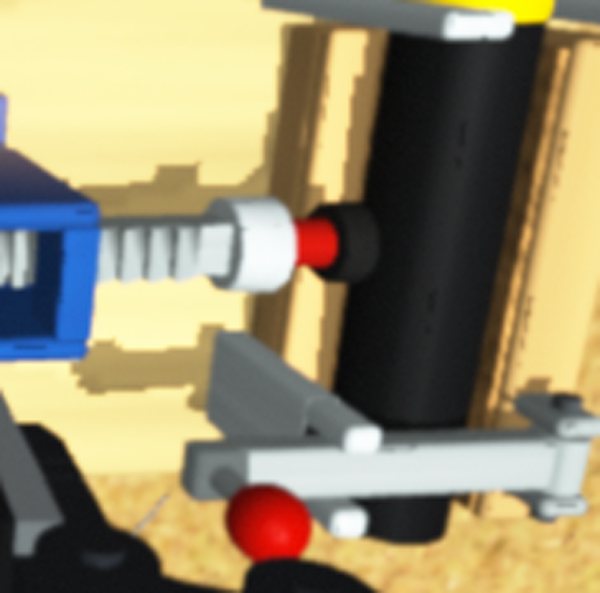

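The rubber nose is just about at the tube (crop col 378), with the stem still at full length. Squeezing on.

Scaled: -0.001 m / 0.3 = -0.0033, -0.0005 m / 0.3 = -0.0017.

>>> drive_effector([
  [0,-0.0033,0,0],
  [0,-0.0017,0,0],
  [0,0,0,0],
  [0,0,0,0],
  [0,0,0,0],
], aperture=0.046)

```text
clock: 19.45
eef_pos: [0.5639, 0.0829, 0.1525]
eef_rot: [3.05, -0.013, 3.094]
ft_force: [-1.9, 5.9, 7.1]
width: 0.046
finger_force: 3.7
```

```bash
python3 look.py
```

```text
[428.4 202.8] [422 196  14  15 170] x ctr 0.0518 min 0.0470 max 0.0567
[412.9 288.1] [401 277  25  23 435] x ctr 0.0246 min 0.0165 max 0.0324
F [-2.3  5.7  7.2] w 0.0458 ff 3.7
fix tcp [-0.0808 -0.0009  0.1525] rot [ 3.05  -0.013  3.095] tool delta [ 0.0009 -0.0034  0.0022] F [-2.3  5.7  7.2]
```

>>> drive_effector([
  [0,-0.0033,0,0],
  [0,-0.0017,0,0],
  [0,0,0,0],
  [0,0,0,0],
  [0,0,0,0],
], aperture=0.0435)

```text
clock: 19.92
eef_pos: [0.564, 0.0818, 0.1527]
eef_rot: [3.049, -0.012, 3.095]
ft_force: [-2.3, 6.2, 8.9]
width: 0.0435
finger_force: 4.7
```

```bash
python3 look.py l3.png
```

```text
[431.  202.5] [425 196  13  15 158] x ctr 0.0529 min 0.0478 max 0.0577
[414.2 287.8] [402 277  25  23 441] x ctr 0.0245 min 0.0164 max 0.0324
F [-2.3  6.9  8.2] w 0.0435 ff 4.7
fix tcp [-0.0819 -0.001   0.1527] rot [ 3.05  -0.012  3.095] tool delta [ 0.001  -0.0023  0.0025] F [-2.3  6.9  8.2]
```

Scaled: 0.002 m / 0.3 = 0.0067, 0.001 m / 0.3 = 0.0033.

>>> drive_effector([
  [0,0.0067,0,0],
  [0,0.0067,0,0],
  [0,0.0067,0,0],
  [0,0.0067,0,0],
  [0,0.0033,0,0],
  [0,0,0,0],
  [0,0,0,0],
], aperture=0.061)

```text
clock: 20.55
eef_pos: [0.5636, 0.0885, 0.1512]
eef_rot: [3.056, -0.015, 3.094]
ft_force: [-0.2, 2.0, -1.1]
width: 0.0609
finger_force: 0.9
```

```bash
python3 look.py
```

```text
[424.4 204.8] [418 198  14  15 170] x ctr 0.0527 min 0.0478 max 0.0578
[406.4 291.1] [394 280  25  23 460] x ctr 0.0245 min 0.0165 max 0.0323
F [-0.3  1.  -1.1] w 0.061 ff 0.9
fix tcp [-0.0752 -0.0002  0.1511] rot [ 3.055 -0.015  3.094] tool delta [ 0.0002 -0.0089  0.0004] F [-0.3  1.  -1.1]
```

>>> drive_effector([
  [0,-0.0067,0,0],
  [0,-0.0067,0,0],
  [0,0,0,0],
  [0,0,0,0],
  [0,0,0,0],
  [0,0,0,0],
], aperture=0.053)

```text
clock: 21.1
eef_pos: [0.5637, 0.0863, 0.1519]
eef_rot: [3.051, -0.014, 3.095]
ft_force: [-0.4, 6.0, 3.5]
width: 0.0529
finger_force: 3.2
```

```bash
python3 look.py
```

```text
[426.7 203.8] [421 197  12  15 148] x ctr 0.0535 min 0.0493 max 0.0577
[408.4 289.7] [396 279  25  23 450] x ctr 0.0245 min 0.0165 max 0.0324
F [-0.6  5.7  2.6] w 0.0527 ff 3.2
fix tcp [-0.0775 -0.0005  0.1519] rot [ 3.051 -0.014  3.094] tool delta [ 0.0005 -0.0067  0.0014] F [-0.6  5.7  2.6]
```

>>> drive_effector([
  [0,-0.0033,0,0],
  [0,-0.0017,0,0],
  [0,0,0,0],
  [0,0,0,0],
  [0,0,0,0],
], aperture=0.050)

```text
clock: 21.57
eef_pos: [0.5638, 0.0851, 0.1524]
eef_rot: [3.05, -0.013, 3.095]
ft_force: [-1.8, 7.7, 6.6]
width: 0.0503
finger_force: 4.2
```

```bash
python3 look.py
```

```text
[428.5 203.4] [424 197  10  14 116] x ctr 0.0542 min 0.0502 max 0.0578
[409.5 289. ] [397 278  25  24 449] x ctr 0.0246 min 0.0166 max 0.0323
F [-2.1  6.4  5.7] w 0.0504 ff 4.2
fix tcp [-0.0786 -0.0006  0.1524] rot [ 3.05  -0.013  3.095] tool delta [ 0.0006 -0.0056  0.0019] F [-2.1  6.4  5.7]
```

Contact: the stem's front end stays at 0.0578 while its rear advances, so the nose is about 2.5 mm in. A bit more, gently.

Scaled: -0.001 m / 0.3 = -0.0033, -0.0005 m / 0.3 = -0.0017.

>>> drive_effector([
  [0,-0.0033,0,0],
  [0,-0.0017,0,0],
  [0,0,0,0],
  [0,0,0,0],
  [0,0,0,0],
], aperture=0.047)

```text
clock: 22.03
eef_pos: [0.5638, 0.0836, 0.1527]
eef_rot: [3.05, -0.013, 3.095]
ft_force: [-2.3, 5.7, 8.1]
width: 0.047
finger_force: 5.1
```

```bash
python3 look.py
```

```text
[431.  202.8] [428 196   8  15  96] x ctr 0.0547 min 0.0518 max 0.0577
[411.5 288. ] [399 277  25  23 439] x ctr 0.0246 min 0.0165 max 0.0323
F [-2.   6.7  8.2] w 0.0471 ff 5.1
fix tcp [-0.08   -0.0008  0.1527] rot [ 3.05  -0.013  3.095] tool delta [ 0.0007 -0.0042  0.0024] F [-2.   6.7  8.2]
```

>>> drive_effector([
  [0,-0.0017,0,0],
  [0,-0.0017,0,0],
  [0,0,0,0],
  [0,0,0,0],
  [0,0,0,0],
  [0,0,0,0],
], aperture=0.045)

```text
clock: 22.58
eef_pos: [0.5638, 0.0827, 0.1529]
eef_rot: [3.05, -0.012, 3.095]
ft_force: [-2.0, 6.6, 10.7]
width: 0.045
finger_force: 6.6
```

```bash
python3 look.py l4.png
```

```text
[432.6 202.4] [430 196   7  14  76] x ctr 0.0551 min 0.0525 max 0.0579
[412.6 287.7] [401 277  25  23 433] x ctr 0.0245 min 0.0166 max 0.0324
F [-2.2  5.9 10.1] w 0.045 ff 6.6
fix tcp [-0.081  -0.0008  0.153 ] rot [ 3.05  -0.012  3.095] tool delta [ 0.0008 -0.0032  0.0027] F [-2.2  5.9 10.1]
```

View pics/l4.png

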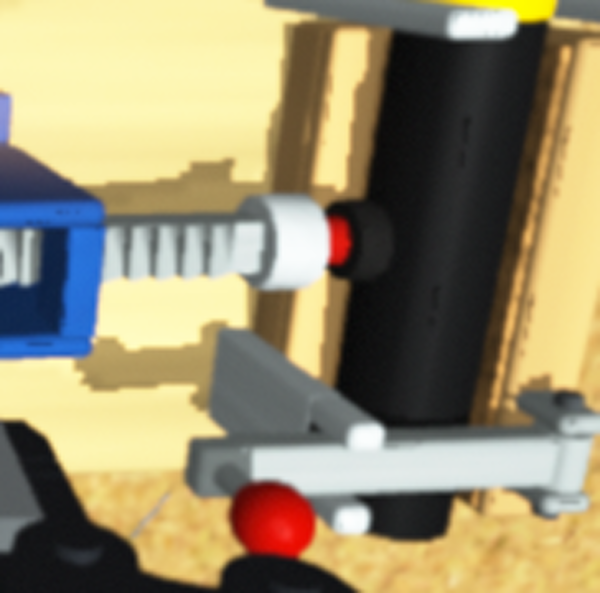

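The stem has shortened by about 4.7 mm, roughly half-way. The tube is still in the cradle and the keeper is in its catch. I'll settle, check and hand in.

>>> drive_effector([
  [0,0,0,0],
  [0,0,0,0],
  [0,0,0,0],
  [0,0,0,0],
  [0,0,0,0],
  [0,0,0,0],
])

```text
clock: 23.13
eef_pos: [0.5639, 0.0827, 0.153]
eef_rot: [3.05, -0.012, 3.095]
ft_force: [-2.0, 5.6, 9.6]
width: 0.0453
finger_force: 6.6
```

```bash
python3 look.py && python3 -c "
from cell import arm
print(arm.job_done())"
```

```text
[432.6 202.4] [430 196   7  14  74] x ctr 0.0552 min 0.0525 max 0.0579
[412.5 287.7] [400 277  26  23 436] x ctr 0.0245 min 0.0165 max 0.0324
F [-2.6  5.7  9.8] w 0.0454 ff 6.6
fix tcp [-0.081  -0.0008  0.153 ] rot [ 3.05  -0.012  3.095] tool delta [ 0.0008 -0.0032  0.0027] F [-2.6  5.7  9.8]
the job is handed in; nothing more can be done
None
```

I handed the job in at 23 s: the keeper is in its catch, the nose is pressed about 4.7 mm in (of 10 mm) against the seated tube, and the gripper still holds the trigger at about 6.6 N; no verdict came back.

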